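# Plug the manifold and hold the pressure bulb for a leak test

### The arm

A 7-joint arm with a two-finger parallel gripper is mounted at the origin on the work surface. World frame = base frame: x ahead of the robot, y to its left, z up, the work surface at z = 0. Lengths are in mm, angles in rad, forces in N, time in s.
With the tool pointing down it reaches from about 400 to 875 mm from the base axis. Payload 4.4 kg.
Tool frame: the origin (TCP) lies midway between the tips of the shut fingers; the grasp point (between the pads) lies 19 mm behind it; z points along the fingers, y is the direction in which the jaws open and shut (so a half turn about z gives the same grasp; the last joint's range is limited). The gripper opens to 85 mm and grips with 20 to 120 N. Pads are 22 mm wide; open, the fingers measure 114 mm over their backs; the gripper's body (76 mm by 85 mm) begins 54 mm behind the grasp point. The pads swing forward as they close: fully open they stand 13 mm farther back than shut.
Start: joints at [1.058, 0.628, 0.038, 1.517, -0.027, 0.996, -0.02], TCP at [280.881, -586.194, 231.313] pointing down, gripper open.
Joint ranges: [-3.06, 3.06], [-0.37, 2.12], [-1.25, 1.32], [0.18, 2.47], [-1.1, 4.24], [0.23, 1.98], [-2.94, 2.94]. Speed limits (rad/s): [2.57, 2.57, 3.14, 3.14, 3.14, 3.14, 3.14].

### API

Orientations are given as [roll, pitch, yaw] about the fixed x, y, z axes, in that order (R = Rz(yaw) Ry(pitch) Rx(roll)).
In Python, from cell import ctrl, vision gives the robot as it stands.
- The arm moves only by the tool play_rows, never from a script. Its arguments are lists of equal length, an entry for each row: "slide": the shift along the tool's x, y, z in mm, a list of three; "turn": the turn about the tool's z in rad; "fingers": the opening, from 0 (shut) to 1 (fully open). A call has 1 to 5 rows; each row is the pose to reach, as a shift and turn from the pose measured when the call began, along the tool's axes at that moment; what a row does not reach only later rows make up. A row lasts 1/8 s, in which the tool goes at most 62.5 mm and 10.7 degrees, less where a joint would pass 70% of its speed; a pose out of reach is approached as far as the arm can. A call with a gripper value outside its range is refused whole. The fingers move at their own pace and stop on an object; the grip force is fixed at half the most. Time passes only in rows, so rows that repeat a pose let the fingers close. It gives the time, the measured TCP pose, the force and the opening at its end, in the units of the state.
- ctrl.read_state(): the state, without advancing time (a new reading comes with each control period).
- vision.get_image(name): name is "scene" or "side" or "wrist"; returns (picture, depth): 400x640x3 uint8, blue, green, red; 400x640 float32, mm along the optical axis (not along the pixel's ray), 0 where there is no reading.
- vision.camera_params(name): a dict with "fx", "fy", "cx", "cy" (pixels), "position" and "rotation" of the camera in the world. Camera axes: x right, y up, looking along -z (the intrinsics and any distortion apply to the point x, -y, -z); pixel columns grow to the right and rows downward; lengths in mm; the calibration is good to about 2 mm. A picture is of the moment at which its call begins: read the wrist's pose just before it. camera_params takes no time and is no camera call; for the wrist camera it gives the pose at the moment of the call.
- ctrl.finish_job(): hands the job in, once; it reports no verdict.
The state is a dict: "clock": time; "qpos": joint angles; "qd": joint speeds; "tau": joint torques, N m; "eef_pos": TCP position; "tool_rot": TCP orientation; "force": force on the tool from outside, world axes, zero at the start; "torque": the same for the moment, N m; "width": finger opening in mm.
Only numpy, scipy, OpenCV 4.12 (cv2) and the standard library are available. Lean on these libraries where they do the work, as an engineer would, in place of code of your own. Each camera call takes 0.05 s, during which the arm holds its last target.

### The job

Get the manifold ready for a leak test: push the two spare plugs from the black holder fully home into the manifold's two empty ports, leaving the plugs already fitted and the other things on the bench alone. Then set the round steel pressure bulb upright, nozzle down, into the sprung ring at the end of the manifold, press it down with the fingers until the ring is at or near the bottom of its travel, and finish while still holding the bulb pressed down there; do not let go.

Things in the scene. Friction and masses are not known exactly. Their poses are not given: they have to be found in the camera images.
- port_a (a point): (Sizes in mm.) Centre of the mouth of one of four ports (upright round hole 22 in diameter, 40 deep) in the top of its aluminium module, 52 above the bench. z up, y along the row of ports towards the sprung ring, x across it; ports 55 apart. Two ports are empty at the start; which ones varies. A plug fully home has its head on the top face, its centre 5 above this point.
- port_b (a point): (Sizes in mm.) Centre of the mouth of one of four ports (upright round hole 22 in diameter, 40 deep) in the top of its aluminium module, 52 above the bench. z up, y along the row of ports towards the sprung ring, x across it; ports 55 apart. Two ports are empty at the start; which ones varies. A plug fully home has its head on the top face, its centre 5 above this point.
- port_c (a point): (Sizes in mm.) Centre of the mouth of one of four ports (upright round hole 22 in diameter, 40 deep) in the top of its aluminium module, 52 above the bench. z up, y along the row of ports towards the sprung ring, x across it; ports 55 apart. Two ports are empty at the start; which ones varies. A plug fully home has its head on the top face, its centre 5 above this point.
- port_d (a point): (Sizes in mm.) Centre of the mouth of one of four ports (upright round hole 22 in diameter, 40 deep) in the top of its aluminium module, 52 above the bench. z up, y along the row of ports towards the sprung ring, x across it; ports 55 apart. Two ports are empty at the start; which ones varies. A plug fully home has its head on the top face, its centre 5 above this point.
- plug_1_center (a point): A plug already fitted in a port; leave it. Steel plug (sizes in mm), 54 high: stem 18 in diameter, 22 long (last 5 tapering to 13), below a round knurled head 28 in diameter, 32 high. This point: its centre, 27 above the foot, 5 above the head's underside; z up.
- plug_2_center (a point): A plug already fitted in a port; leave it. Steel plug (sizes in mm), 54 high: stem 18 in diameter, 22 long (last 5 tapering to 13), below a round knurled head 28 in diameter, 32 high. This point: its centre, 27 above the foot, 5 above the head's underside; z up.
- plug_3_center (a point): A spare plug, loose in a fixed black holder (46 x 120, 30 high, two holes 60 apart), head on the holder's top; its foot must rise 22 to clear it. Steel plug (sizes in mm), 54 high: stem 18 in diameter, 22 long (last 5 tapering to 13), below a round knurled head 28 in diameter, 32 high. This point: its centre, 27 above the foot, 5 above the head's underside; z up.
- plug_4_center (a point): The other spare plug, in the same black holder. Steel plug (sizes in mm), 54 high: stem 18 in diameter, 22 long (last 5 tapering to 13), below a round knurled head 28 in diameter, 32 high. This point: its centre, 27 above the foot, 5 above the head's underside; z up.
- bulb_center (a point): (mm) Round steel pressure bulb, about 0.33 kg, standing loose and upright on the bench, 120 high plus a 5 brass stud. From the foot: nozzle 36 in diameter to 24 high (foot chamfered), ball 60 in diameter centred 42 high, plain round neck 28 in diameter up to 120, to grip it by. This point: its centre, 60 above the foot; z up along the neck.
- ring_top (a point): (Sizes in mm.) Centre of the top edge of the sprung steel ring (hole 44, outside 72, 10 thick) on a coil spring at the manifold's +y end; 70 above the bench when up, sinks with the ring. z up, y along the ports. The bulb's nozzle passes the hole with 4 to spare all round and its ball rests on the hole's edge, the bulb's centre point then 38.5 above this point.
- ring (a joint): How far the sprung ring is pressed down, m: 0 up, 0.016 at its stop. The spring takes about 4 N to start and 12 N at the stop; it springs back up when let go (the bulb's own weight sinks it by under 2 mm).
- multimeter: Grey multimeter lying on the bench, 145 (x) x 74 (y) x 36 mm high; origin at the centre of its underside. Leave alone. It and the bulb lie at opposite sides of the manifold, either way round.
- wrench: Steel wrench, 170 mm long along its x, lying beyond the manifold. Leave alone.
- jar: Jar of sealant, 56 in diameter, 65 mm high, origin at its underside. Leave alone.
There are look-alikes about, which are no part of the job. Leave any blue look-alike of the part that bears bulb_center alone.

How it is judged:
By the outcome, as a careful person would: the job done as asked, in the order asked, and still so for the second after the job is handed in, while the arm keeps its last pose, push and grip.
It also fails if it takes over 59 s, if anything falls off the work surface, if the arm or the gripper's body presses on something with over 40 N, if the wrist force passes 120 N, or if a joint passes its speed limit or range.

## Working session

There is one attempt and no reset: what is moved stays moved. The work goes in short steps, Python scripts to look and compute and a tool call to move; the robot and the scene stay as the last step left them, time stands still between calls to the robot, and variables do not carry over. Pictures are saved under pics/ and viewed, and the job is handed in when it is done.

Besides the shell and the picture viewer there is one more tool, called as name(argument=value, ...) on one line, values as JSON. play_rows: Moves the arm, as the interface text tells. Its arguments: {"type":"object","properties":{"slide":{"type":"array"},"turn":{"type":"array"},"fingers":{"type":"array"}},"required":["slide","turn","fingers"]}

```bash
ls; mkdir -p pics; python3 - <<'E'
from cell import ctrl, vision
import cv2
for n in ("scene","side","wrist"):
    p=vision.camera_params(n); print(n,p)
    im,d=vision.get_image(n); cv2.imwrite(f"pics/{n}0.png",im)
    import numpy as np; np.save(f"pics/{n}0.npy",d)
print(ctrl.read_state())
E
```

```text
pics
scene {'fx': 513.4247068164713, 'fy': 513.4247068164713, 'cx': 316.1115309235679, 'cy': 205.49927144250066, 'position': array([1057.85504128, -685.90938773, 1227.73082496]), 'rotation': array([ 0.59342194, -0.00968929,  0.60484145])}
side {'fx': 386.4139980518937, 'fy': 386.4139980518937, 'cx': 319.2861854565408, 'cy': 199.32660313526594, 'position': array([523.70375811, 815.97376552, 635.07067264]), 'rotation': array([ 0.96922749, -0.02161462, -2.98540664])}
wrist {'fx': 358.13129217269284, 'fy': 358.13129217269284, 'cx': 316.4673156892144, 'cy': 202.01459569174875, 'position': array([ 353.60194148, -551.08210311,  372.82190365]), 'rotation': array([-0.31769518,  0.00236468, -1.12452772])}
{'clock': 0.15, 'qpos': array([ 1.05819493,  0.62916679,  0.03847374,  1.51808034, -0.02698753,
        0.99629379, -0.01999775]), 'qd': array([-0.00015694, -0.00272642,  0.00178049, -0.00222171,  0.00029446,
       -0.00147484,  0.0015205 ]), 'tau': array([ 9.28306799e-04, -5.63803804e+01,  1.22800246e+00, -1.93653774e+01,
        1.13325505e-02,  7.36140384e-03,  4.05665253e-05]), 'eef_pos': array([ 280.67620101, -585.78482231,  230.59787633]), 'tool_rot': array([-3.14016337e+00,  3.24091599e-05,  4.46791250e-01]), 'force': array([-0.50282891,  0.04972808, -0.02749349]), 'torque': array([-0.03404957, -0.05137418,  0.02215768]), 'width': 85.15992854232407}
```

View pics/scene0.png

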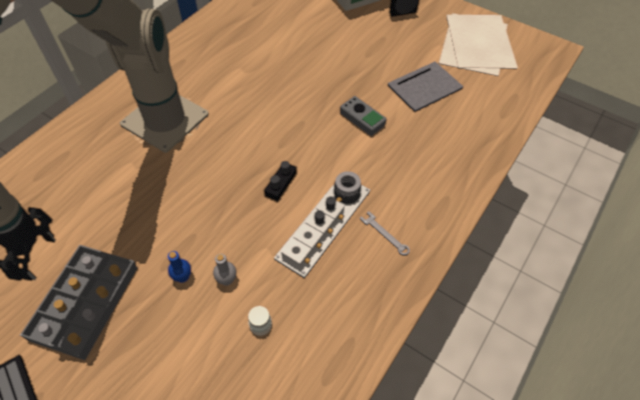

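View pics/side0.png

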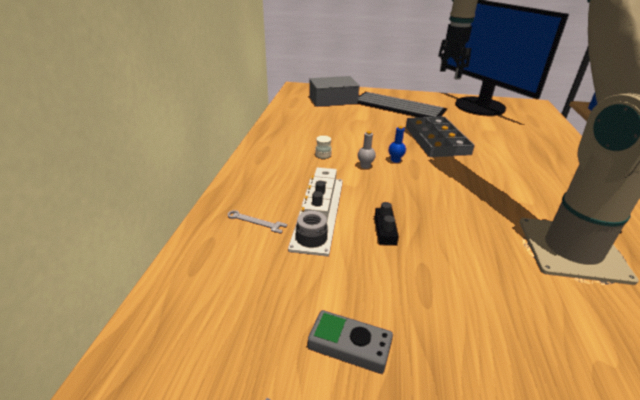

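View pics/wrist0.png

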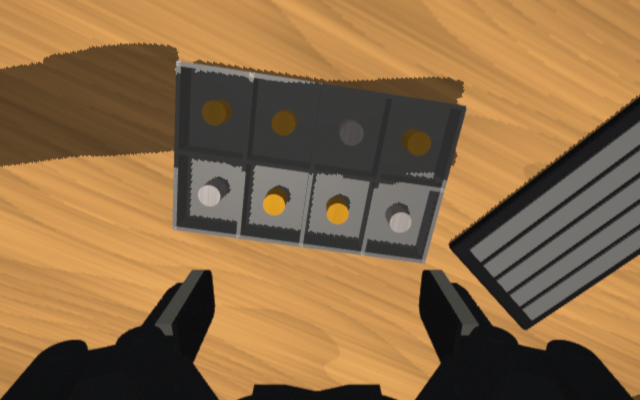

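```bash
cat > h.py <<'E'
import numpy as np, cv2
from scipy.spatial.transform import Rotation as R
from cell import ctrl, vision
def cam(n):
    p=vision.camera_params(n); return p
def rays(p,uv):
    uv=np.atleast_2d(uv).astype(float)
    d=np.c_[(uv[:,0]-p['cx'])/p['fx'],-(uv[:,1]-p['cy'])/p['fy'],-np.ones(len(uv))]
    return R.from_euler('xyz',p['rotation']).apply(d)
def onplane(p,uv,z):
    d=rays(p,uv); o=p['position']; return o+d*((z-o[2])/d[:,2])[:,None]
def cloud(p,depth):
    h,w=depth.shape; v,u=np.mgrid[:h,:w]
    d=rays(p,np.c_[u.ravel(),v.ravel()])
    return (p['position']+d*depth.ravel()[:,None]).reshape(h,w,3)
def proj(p,X):
    c=R.from_euler('xyz',p['rotation']).inv().apply(np.atleast_2d(X)-p['position'])
    return np.c_[p['cx']+p['fx']*c[:,0]/-c[:,2],p['cy']-p['fy']*c[:,1]/-c[:,2]]
E
python3 - <<'E'
from h import *
for n,(x0,y0,x1,y1) in (("scene",(150,150,420,350)),("side",(210,120,430,260))):
    im=cv2.imread(f"pics/{n}0.png"); d=np.load(f"pics/{n}0.npy")
    p=cam(n); C=cloud(p,d)
    c=im[y0:y1,x0:x1]; s=800/(x1-x0); s=min(s,600/(y1-y0)); cv2.imwrite(f"pics/{n}0c.png",cv2.resize(c,None,fx=s,fy=s,interpolation=cv2.INTER_CUBIC)); print(n,s)
    for uv in ([(300,160),(400,300),(225,275),(225,260),(179,258),(347,180),(332,203),(320,215),(308,235),(296,250),(284,168),(275,182)] if n=="scene" else [(200,300),(367,135),(366,155),(312,218),(386,207),(386,225),(320,183),(316,197)]):
        print(uv,np.round(C[uv[1],uv[0]]))
E
```

```text
scene 2.962962962962963
(300, 160) [459. 114.  -3.]
(400, 300) [ 940. -116.    1.]
(225, 275) [ 552. -336.   62.]
(225, 260) [ 551. -323.  120.]
(179, 258) [ 450. -379.  107.]
(347, 180) [630. 112.  29.]
(332, 203) [658. -13.  82.]
(320, 215) [653. -63.  82.]
(308, 235) [ 645. -107.   31.]
(296, 250) [ 644. -161.   27.]
(284, 168) [467.  25.  56.]
(275, 182) [480. -34.  63.]
side 3.6363636363636362
(200, 300) [842. 312.  -2.]
(367, 135) [ 538. -313.  117.]
(366, 155) [ 535. -301.   53.]
(312, 218) [649.  56.  50.]
(386, 207) [468.  -9.  61.]
(386, 225) [465.  50.  49.]
(320, 183) [647. -55.  85.]
(316, 197) [648.   6.  79.]
```

View pics/scene0c.png

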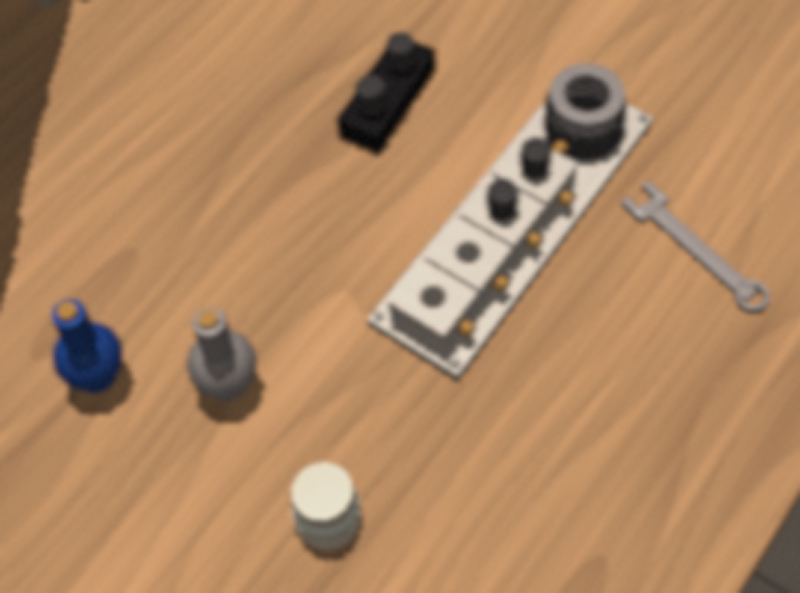

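View pics/side0c.png

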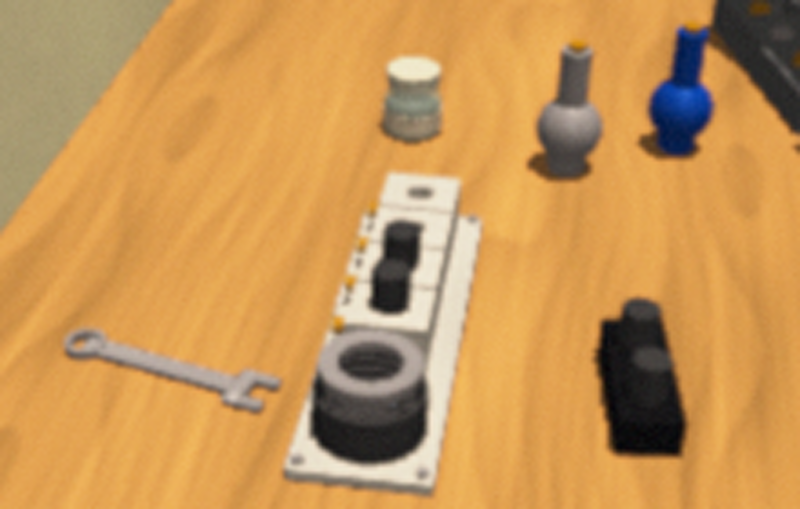

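play_rows(slide=[[49,-35,0],[98,-70,0],[147,-105,0],[196,-140,0],[244,-175,0]], turn=[-0.11,-0.22,-0.33,-0.45,-0.56], fingers=[1,1,1,1,1])

```text
clock: 0.78
eef_pos: [425.8, -320.7, 230.8]
tool_rot: [-3.141, -0.001, 1.011]
force: [1.5, 1.1, 0.4]
width: 85.5
```

play_rows(slide=[[57,-3,0],[115,-6,0],[172,-9,0],[230,-12,0],[286,-15,0]], turn=[-0.11,-0.22,-0.33,-0.45,-0.56], fingers=[1,1,1,1,1])

```text
clock: 1.4
eef_pos: [565.8, -68.8, 231.0]
tool_rot: [-3.141, -0.001, 1.574]
force: [0.4, -1.2, -0.7]
width: 85.4
```

```bash
cat > snap.py <<'E'
import sys
from h import *
import pickle
s=ctrl.read_state(); p=cam("wrist"); im,d=vision.get_image("wrist")
n=sys.argv[1]; cv2.imwrite(f"pics/{n}.png",im); pickle.dump((p,im,d,s),open(f"pics/{n}.pkl","wb"))
print(s['clock'],np.round(s['eef_pos'],1),np.round(s['tool_rot'],4),np.round(p['position'],1))
E
python3 snap.py w1
```

```text
1.4 [565.8 -68.8 231. ] [-3.1411e+00 -1.2000e-03  1.5742e+00] [566.   11.5 373.5]
```

View pics/w1.png

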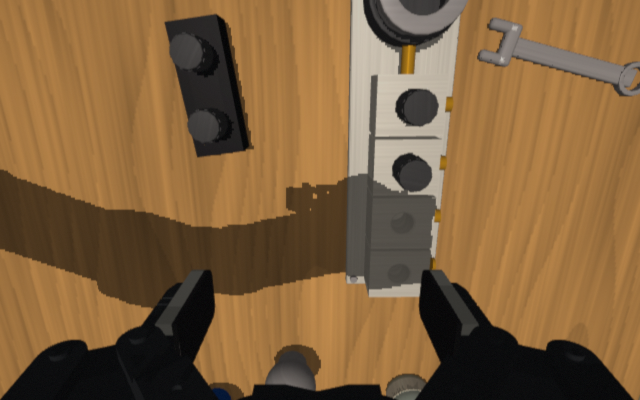

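```bash
cat > meas.py <<'E'
import sys,pickle
from h import *
n=sys.argv[1]; p,im,d,s=pickle.load(open(f"pics/{n}.pkl","rb")); C=cloud(p,d); Z=C[...,2]
def comps(lo,hi,name,amin=150):
    m=((Z>lo)&(Z<hi)&(d>0)).astype(np.uint8)
    k,l,st,ce=cv2.connectedComponentsWithStats(m)
    for i in range(1,k):
        if st[i,4]<amin: continue
        P=C[l==i]; print(name,'px',np.round(ce[i]),'A',st[i,4],'mean',np.round(P.mean(0),1),'med z',np.round(np.median(P[:,2]),1),'min',np.round(P[:,:2].min(0)),'max',np.round(P[:,:2].max(0)))
comps(76,92,'fitted'); comps(56,67,'spare/'); comps(46,56,'modtop'); comps(22,36,'holder')
print('bench z', np.median(Z[(abs(Z)<10)&(d>0)]))
for u,v in ((402,222),(398,272)): print('ray hole',np.round(onplane(p,(u,v),52),1))
c=im[60:300,140:460]; cv2.imwrite(f"pics/{n}_crop.png",cv2.resize(c,None,fx=2.5,fy=2.5,interpolation=cv2.INTER_CUBIC))
g=cv2.createCLAHE(4,(4,4)).apply(cv2.cvtColor(im,cv2.COLOR_BGR2GRAY))
cv2.imwrite(f"pics/{n}_h.png",cv2.resize(g[150:300,340:460],None,fx=4,fy=4,interpolation=cv2.INTER_CUBIC))
E
python3 meas.py w1
```

```text
fitted px [419. 108.] A 1096 mean [646.6  -5.2  83.4] med z 83.7 min [633. -20.] max [662.   9.]
fitted px [414. 175.] A 938 mean [647.3 -59.5  83.2] med z 83.6 min [633. -75.] max [662. -46.]
spare/ px [187.  52.] A 1082 mean [461.5  36.5  61.5] med z 61.8 min [445.  22.] max [475.  51.]
spare/ px [204. 126.] A 897 mean [469.6 -22.3  61.5] med z 61.7 min [454. -37.] max [483.  -8.]
spare/ px [292. 383.] A 212 mean [ 539.5 -302.8   58.6] med z 58.3 min [ 517. -312.] max [ 560. -298.]
modtop px [401.  29.] A 599 mean [635.8  55.5  47.7] med z 47.7 min [608.  44.] max [679.  77.]
modtop px [407. 104.] A 3066 mean [644.6  -4.5  51.8] med z 51.9 min [617. -32.] max [678.  21.]
modtop px [401. 218.] A 8008 mean [ 647.1 -112.    51.6] med z 51.7 min [ 618. -198.] max [680. -34.]
modtop px [291. 377.] A 451 mean [ 538.6 -301.9   51.1] med z 51.2 min [ 508. -321.] max [ 564. -294.]
holder px [397.  48.] A 542 mean [636.6  42.4  32.3] med z 33.7 min [607.  21.] max [657.  82.]
holder px [209.  85.] A 4847 mean [468.2  10.4  29.7] med z 29.8 min [434. -56.] max [496.  69.]
holder px [371. 201.] A 354 mean [ 621.1 -102.1   29.6] med z 30.2 min [ 618. -197.] max [655. -35.]
holder px [406. 393.] A 269 mean [ 677.1 -347.4   28.4] med z 28.1 min [ 659. -361.] max [ 697. -343.]
bench z -0.1673146792290936
ray hole [[ 648.5 -113.6   52. ]]
ray hole [[ 648.7 -167.7   52. ]]
```

View pics/w1_h.png

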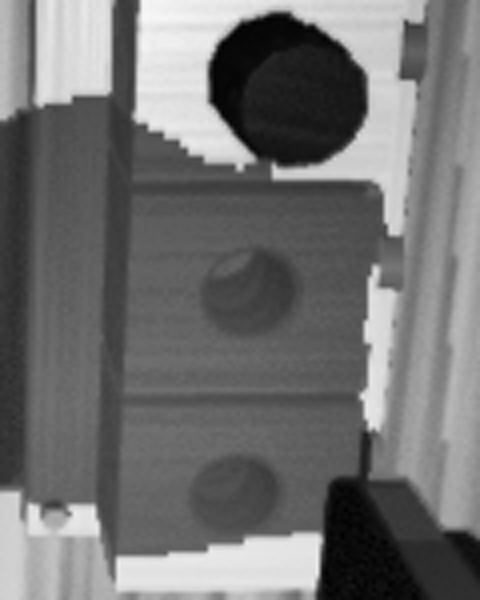

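play_rows(slide=[[23,-48,30],[46,-97,70],[46,-97,120],[46,-97,165],[46,-97,180]], turn=[0,0,0,0,0], fingers=[1,1,1,1,1])

```text
clock: 2.08
eef_pos: [471.3, -12.8, 49.5]
tool_rot: [3.141, -0.009, 1.588]
force: [0.3, 0.6, -0.1]
width: 85.4
```

```bash
python3 snap.py w2
```

```text
2.075 [471.3 -12.8  49.5] [ 3.141  -0.0086  1.5875] [470.2  66.4 192.5]
```

View pics/w2.png

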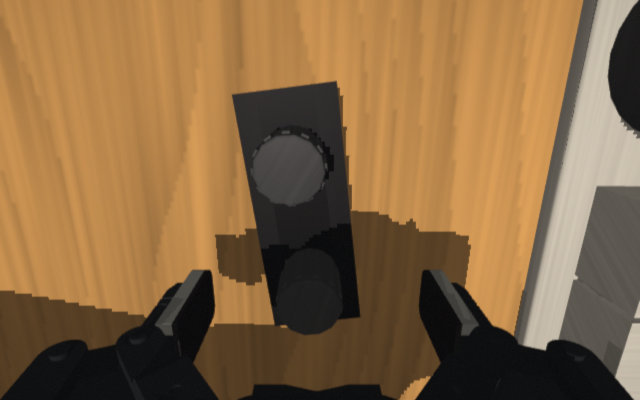

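```bash
cat > pp.py <<'E'
import sys,pickle
from h import *
n=sys.argv[1]; z=float(sys.argv[2]); p,im,d,s=pickle.load(open(f"pics/{n}.pkl","rb"))
for a in sys.argv[3:]:
    u,v=map(float,a.split(',')); q=onplane(p,(u,v),z)[0]; print(a,np.round(q,1))
print(np.round(s['eef_pos'],1), ctrl.read_state()['eef_pos'].round(1), ctrl.read_state()['tool_rot'].round(4))
E
python3 pp.py w2 62 289,170 309,305
```

```text
289,170 [460.6  37.1  62. ]
309,305 [468.6 -20.7  62. ]
[471.3 -12.8  49.5] [471.4 -12.7  49. ] [ 3.1411 -0.0088  1.5875]
```

play_rows(slide=[[-9,-3,5],[-9,-3,14],[-9,-3,14],[-9,-3,14]], turn=[0.016,0.016,0.016,0.016], fingers=[1,1,0.6,0.3])

```text
clock: 2.62
eef_pos: [469.1, -21.5, 35.4]
tool_rot: [3.14, -0.009, 1.571]
force: [-0.0, -0.1, -0.8]
width: 51.2
```

play_rows(slide=[[0,0,0],[0,0,0],[0,0,0]], turn=[0,0,0], fingers=[0,0,0])

```text
clock: 3.0
eef_pos: [469.4, -21.4, 36.1]
tool_rot: [3.139, -0.009, 1.572]
force: [-0.5, 0.0, 6.0]
width: 25.9
```

play_rows(slide=[[0,0,-20],[0,0,-45],[-15,20,-80],[-40,70,-95],[-65,125,-95]], turn=[0,0,0,0,0], fingers=[0,0,0,0,0])

```text
clock: 3.62
eef_pos: [596.2, -87.9, 133.1]
tool_rot: [3.136, -0.009, 1.572]
force: [0.6, 0.2, -1.4]
width: 26.3
```

play_rows(slide=[[-13,26,0],[-26,52.5,15],[-26,52.5,34],[-26,52.5,34]], turn=[0,0,0,0], fingers=[0,0,0,0])

```text
clock: 4.12
eef_pos: [646.2, -112.8, 96.9]
tool_rot: [-3.141, -0.01, 1.573]
force: [-0.6, 0.7, -1.2]
width: 26.4
```

```bash
python3 snap.py w3
```

```text
4.125 [ 646.2 -112.8   96.9] [-3.1415 -0.0097  1.5725] [646.5 -33.8 240. ]
```

View pics/w3.png

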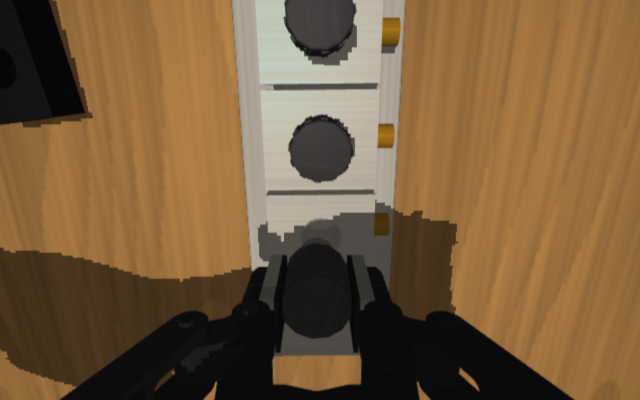

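```bash
python3 pp.py w3 84 321,148 320,17; python3 pp.py w3 123 317,306; python3 pp.py w3 52 321,232 321.5,188 321,87;  python3 - <<'E'
import pickle
from h import *
p,im,d,s=pickle.load(open("pics/w3.pkl","rb")); C=cloud(p,d)
for n,(u0,v0,u1,v1),lo,hi in (("fit",(280,100,370,190),76,90),("fit2",(280,0,370,70),76,90),("held",(270,230,360,350),112,135)):
    c=C[v0:v1,u0:u1].reshape(-1,3); c=c[(c[:,2]>lo)&(c[:,2]<hi)]
    print(n,len(c),c.mean(0).round(1),np.median(c[:,2]).round(1),c.min(0).round(1),c.max(0).round(1))
m=C[185,300]; print(m)
E
```

```text
321,148 [648.6 -58.6  84. ]
320,17 [647.9  -7.1  84. ]
[ 646.2 -112.8   96.9] [ 647.1 -112.7   98.1] [ 3.1395 -0.0095  1.5729]
317,306 [ 646.8 -112.2  123. ]
[ 646.2 -112.8   96.9] [ 647.1 -112.7   98.1] [ 3.1395 -0.0095  1.5729]
321,232 [ 649.2 -111.3   52. ]
321.5,188 [649.4 -85.5  52. ]
321,87 [648.8 -33.2  52. ]
[ 646.2 -112.8   96.9] [ 647.1 -112.7   98.1] [ 3.1395 -0.0095  1.5729]
fit 3207 [648.3 -59.8  83.5] 83.7 [633.8 -75.   76. ] [663.  -46.   86.1]
fit2 3179 [647.6  -9.3  83.5] 83.7 [633.1 -20.2  76.2] [ 6.623e+02 -6.000e-01  8.600e+01]
held 5851 [ 646.2 -110.4  122.9] 122.3 [ 628.2 -128.1  112. ] [663.5 -99.3 135. ]
[637.68210065 -83.81486164  52.15334626]
```

play_rows(slide=[[-2.5,1.6,8],[-2.5,1.6,16],[-2.5,1.6,22],[-2.5,1.6,27]], turn=[0,0,0,0], fingers=[0,0,0,0])

```text
clock: 4.68
eef_pos: [648.6, -114.8, 70.7]
tool_rot: [3.14, -0.01, 1.573]
force: [-0.8, -0.2, -1.0]
width: 26.6
```

play_rows(slide=[[0,0,6],[0,0,12],[0,0,15],[0,0,16]], turn=[0,0,0,0], fingers=[0,0,0,0])

```text
clock: 5.18
eef_pos: [648.7, -114.6, 58.0]
tool_rot: [3.14, -0.009, 1.573]
force: [-8.9, 0.2, 25.9]
width: 26.2
```

play_rows(slide=[[0,0,0],[0,0,0],[0,0,0],[0,0,-20],[0,0,-60]], turn=[0,0,0,0,0], fingers=[0.6,1,1,1,1])

```text
clock: 5.8
eef_pos: [647.5, -115.0, 117.9]
tool_rot: [-3.14, -0.009, 1.573]
force: [-0.1, -0.2, 0.0]
width: 85.6
```

```bash
python3 snap.py w4; python3 - <<'E'
import pickle
from h import *
p,im,d,s=pickle.load(open("pics/w4.pkl","rb")); C=cloud(p,d); Z=C[...,2]
m=((Z>76)&(Z<92)).astype(np.uint8); m[:, :200]=0; m[:,440:]=0
k,l,st,ce=cv2.connectedComponentsWithStats(m)
for i in range(1,k):
    if st[i,4]>300: P=C[l==i]; print(ce[i].round(),st[i,4],np.median(P,0).round(1),P.min(0).round(),P.max(0).round())
E
```

```text
5.8 [ 647.5 -115.   117.9] [-3.1404 -0.0092  1.5729] [647.9 -35.9 260.9]
[316.  23.] 2770 [647.7  -7.9  83.7] [633. -20.  76.] [662.   1.  86.]
[318. 139.] 2562 [648.5 -59.8  83.7] [634. -75.  76.] [663. -46.  86.]
[319. 240.] 2128 [ 649.2 -114.1   83.6] [ 635. -130.   76.] [ 664. -101.   86.]
```

View pics/w4.png

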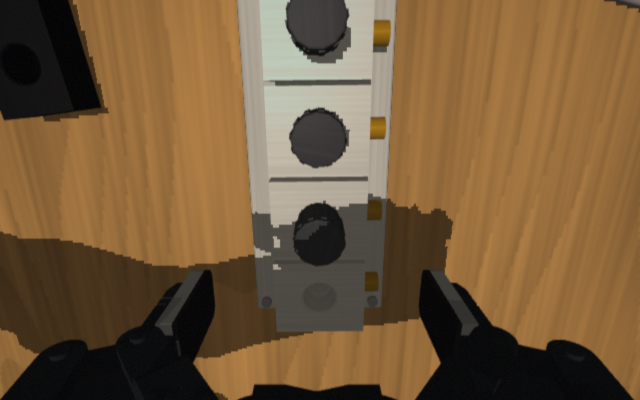

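```bash
python3 pp.py w4 52 319,296
```

```text
319,296 [ 649.6 -168.3   52. ]
[ 647.5 -115.   117.9] [ 651.8 -115.4  124.9] [ 3.1317 -0.0078  1.5726]
```

play_rows(slide=[[32,-39,0],[65,-80,0],[100,-123,0],[135,-166,20],[152,-187,50]], turn=[0,0,0,0,0], fingers=[1,1,1,1,1])

```text
clock: 6.48
eef_pos: [464.2, 38.7, 75.6]
tool_rot: [3.129, -0.009, 1.575]
force: [0.8, -0.6, 0.2]
width: 85.3
```

play_rows(slide=[[-2,-3.4,15],[-2,-3.4,32],[-2,-3.4,40],[-2,-3.4,40],[-2,-3.4,40]], turn=[0,0,0,0,0], fingers=[1,1,1,1,0.6])

```text
clock: 7.1
eef_pos: [461.9, 37.0, 36.2]
tool_rot: [3.128, -0.009, 1.575]
force: [0.8, -0.0, 0.5]
width: 70.0
```

```bash
python3 snap.py w5
```

```text
7.1 [461.9  37.   36.2] [ 3.1277 -0.0092  1.5746] [460.  116.1 179.2]
```

View pics/w5.png

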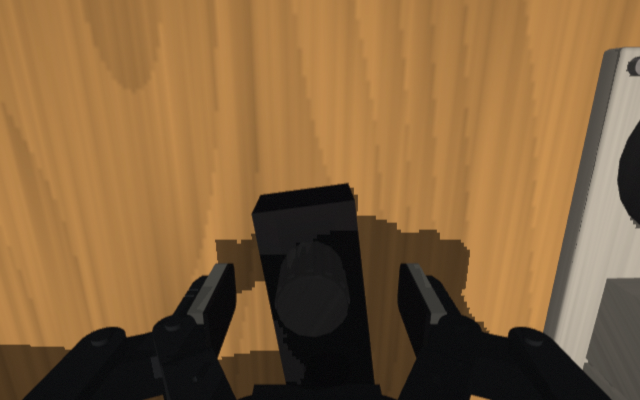

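Plug 4 head is at about (312,305), centred between the fingers. Close.

play_rows(slide=[[0,0,0],[0,0,0],[0,0,0],[0,0,0]], turn=[0,0,0,0], fingers=[0.3,0,0,0])

```text
clock: 7.65
eef_pos: [462.0, 36.9, 36.8]
tool_rot: [3.127, -0.009, 1.574]
force: [-1.5, -0.4, 6.3]
width: 26.5
```

play_rows(slide=[[0,0,-20],[0,0,-50],[-30,20,-85],[-75,55,-95],[-120,95,-95]], turn=[0,0,0,0,0], fingers=[0,0,0,0,0])

```text
clock: 8.28
eef_pos: [557.3, -84.9, 133.6]
tool_rot: [3.125, -0.009, 1.575]
force: [0.5, 0.9, -1.9]
width: 26.1
```

play_rows(slide=[[-40,44,0],[-86,92,5],[-86,92,34],[-86,92,34],[-86,92,34]], turn=[0,0,0,0,0], fingers=[0,0,0,0,0])

```text
clock: 8.9
eef_pos: [649.9, -169.0, 100.9]
tool_rot: [3.125, -0.01, 1.576]
force: [0.2, 0.6, -0.2]
width: 26.2
```

```bash
python3 snap.py w6; python3 - <<'E'
import pickle
from h import *
p,im,d,s=pickle.load(open("pics/w6.pkl","rb")); C=cloud(p,d); Z=C[...,2]
m=((Z>76)&(Z<92)).astype(np.uint8); m[:, :200]=0; m[:,440:]=0
k,l,st,ce=cv2.connectedComponentsWithStats(m)
for i in range(1,k):
    if st[i,4]>300: P=C[l==i]; print(ce[i].round(),st[i,4],np.median(P,0).round(1),P.min(0).round(),P.max(0).round())
E
python3 pp.py w6 124 317,306
```

```text
8.9 [ 649.9 -169.   100.9] [ 3.1252 -0.0097  1.5765] [647.5 -90.  244. ]
[312.  22.] 2976 [648.2 -64.1  83.7] [634. -75.  76.] [663. -56.  86.]
[314. 147.] 3076 [ 649.2 -115.2   83.6] [ 635. -131.   76.] [ 664. -102.   86.]
317,306 [ 650.1 -170.4  124. ]
[ 649.9 -169.   100.9] [ 650.4 -169.   101.5] [ 3.124  -0.0092  1.5766]
```

View pics/w6.png

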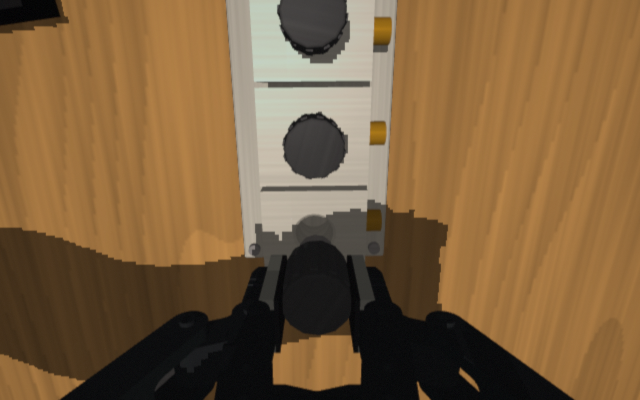

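play_rows(slide=[[-1.2,-1.2,8],[-1.2,-1.2,16],[-1.2,-1.2,23],[-1.2,-1.2,29],[-1.2,-1.2,29]], turn=[0,0,0,0,0], fingers=[0,0,0,0,0])

```text
clock: 9.57
eef_pos: [649.2, -169.9, 71.7]
tool_rot: [3.125, -0.01, 1.577]
force: [-0.1, -0.3, -0.7]
width: 26.3
```

Inside the hole with no side force; now seat it (expected TCP z ≈ 58.5).

play_rows(slide=[[0,0,6],[0,0,12],[0,0,16],[0,0,17]], turn=[0,0,0,0], fingers=[0,0,0,0])

```text
clock: 10.07
eef_pos: [649.5, -169.8, 58.7]
tool_rot: [3.125, -0.008, 1.576]
force: [-10.0, 2.0, 30.0]
width: 26.3
```

play_rows(slide=[[0,0,0],[0,0,0],[0,0,0],[0,0,-30],[0,0,-80]], turn=[0,0,0,0,0], fingers=[0.6,1,1,1,1])

```text
clock: 10.7
eef_pos: [646.5, -170.2, 136.9]
tool_rot: [3.13, -0.01, 1.576]
force: [0.8, -0.2, 1.1]
width: 85.3
```

```bash
python3 snap.py w7; python3 - <<'E'
import pickle
from h import *
p,im,d,s=pickle.load(open("pics/w7.pkl","rb")); C=cloud(p,d); Z=C[...,2]
m=((Z>76)&(Z<92)).astype(np.uint8); m[:, :200]=0; m[:,440:]=0
k,l,st,ce=cv2.connectedComponentsWithStats(m)
for i in range(1,k):
    if st[i,4]>300: P=C[l==i]; print(ce[i].round(),st[i,4],np.median(P,0).round(1),P.min(0).round(),P.max(0).round())
E
```

```text
10.7 [ 646.5 -170.2  136.9] [ 3.1303 -0.0095  1.5765] [644.9 -91.1 280. ]
[319.  26.] 2603 [648.3 -61.4  83.7] [634. -75.  76.] [663. -49.  86.]
[320. 135.] 2115 [ 649.1 -115.4   83.7] [ 635. -130.   76.] [ 664. -102.   86.]
[320. 226.] 1786 [ 649.6 -168.2   83.6] [ 635. -184.   76.] [ 664. -155.   86.]
```

View pics/w7.png

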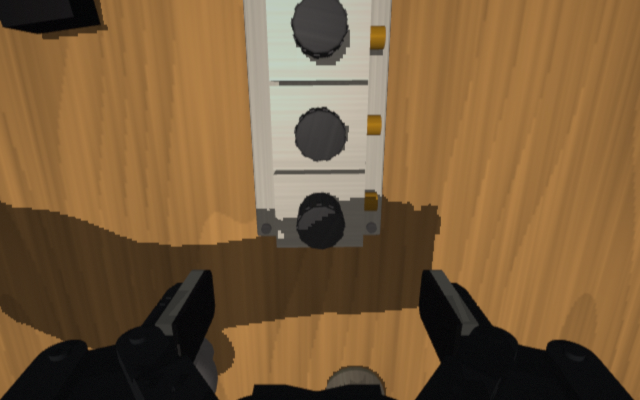

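play_rows(slide=[[0,0,-40],[-40,-25,-73],[-85,-52,-73],[-130,-80,-73],[-150,-102,-73]], turn=[0,0,0,0,0], fingers=[1,1,1,1,1])

```text
clock: 11.38
eef_pos: [546.2, -325.9, 214.2]
tool_rot: [3.119, -0.005, 1.572]
force: [-0.1, -0.8, -0.2]
width: 85.4
```

```bash
python3 snap.py w8
```

```text
11.375 [ 546.2 -325.9  214.2] [ 3.1186 -0.0051  1.5717] [ 543.3 -246.2  356.9]
```

View pics/w8.png

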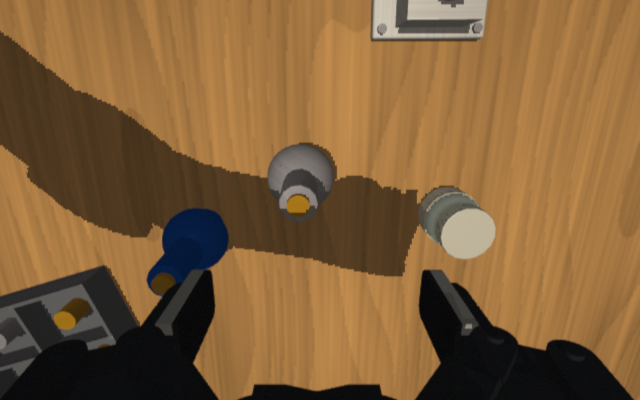

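```bash
python3 pp.py w8 125 298,204; python3 - <<'E'
import pickle
from h import *
p,im,d,s=pickle.load(open("pics/w8.pkl","rb")); C=cloud(p,d)
c=C[140:225,260:345].reshape(-1,3); b=c[(c[:,2]>20)&(c[:,2]<75)]
print(b.min(0),b.max(0)); 
# sphere fit r free
e=c[(c[:,2]>40)&(c[:,2]<70)]
from scipy.optimize import least_squares
r=least_squares(lambda q:np.linalg.norm(e-q[:3],axis=1)-30,[545,-318,42],loss='soft_l1'); print(r.x.round(1), np.abs(r.fun).mean())
E
```

```text
298,204 [ 536.1 -322.4  125. ]
[ 546.2 -325.9  214.2] [ 542.7 -328.8  213.8] [ 3.1225 -0.0034  1.568 ]
[ 506.37756301 -347.91090096   40.39959486] [ 565.48977468 -294.74971198   74.72742198]
[ 535.9 -324.5   41.6] 0.36960418608201157
```

play_rows(slide=[[5.5,-9,25],[5.5,-9,55],[5.5,-9,85],[5.5,-9,105],[5.5,-9,105]], turn=[0,0,0,0,0], fingers=[1,1,1,1,1])

```text
clock: 12.05
eef_pos: [534.7, -322.0, 106.7]
tool_rot: [3.126, -0.006, 1.569]
force: [0.8, -0.2, -0.3]
width: 85.3
```

```bash
python3 snap.py w9
```

```text
12.05 [ 534.7 -322.   106.7] [ 3.1258 -0.0055  1.5685] [ 533.  -242.4  249.5]
```

View pics/w9.png

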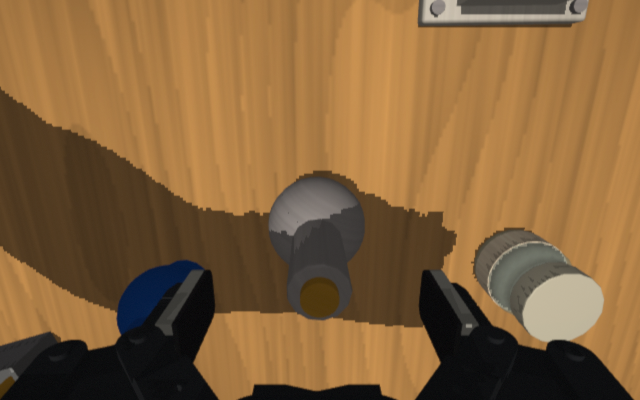

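```bash
python3 pp.py w8 125 163,283; python3 pp.py w9 125 319,298
```

```text
163,283 [ 437.2 -382.   125. ]
[ 546.2 -325.9  214.2] [ 535.5 -322.5  108. ] [ 3.1236 -0.0044  1.5684]
319,298 [ 535.7 -322.8  125. ]
[ 534.7 -322.   106.7] [ 535.5 -322.5  108. ] [ 3.1236 -0.0044  1.5684]
```

play_rows(slide=[[0,-0.3,14],[0,-0.3,28],[0,-0.3,28],[0,-0.3,28],[0,-0.3,28]], turn=[0,0,0,0,0], fingers=[1,1,1,0.6,0.4])

```text
clock: 12.72
eef_pos: [536.1, -322.5, 80.5]
tool_rot: [3.123, -0.004, 1.568]
force: [-0.6, -0.4, -0.2]
width: 51.8
```

play_rows(slide=[[0,0,0],[0,0,0],[0,0,0],[0,0,0]], turn=[0,0,0,0], fingers=[0.2,0,0,0])

```text
clock: 13.22
eef_pos: [535.9, -322.7, 81.1]
tool_rot: [3.123, -0.003, 1.568]
force: [-1.3, -0.7, 5.5]
width: 26.8
```

```bash
python3 - <<'E'
import pickle
from h import *
from scipy.optimize import least_squares
def fit(C,n):
    m=(C[...,2]>66)&(C[...,2]<76)&(abs(C[...,0]-648)<50)&(C[...,1]>20)&(C[...,1]<130)
    P=C[m]; print(n,len(P),P.min(0).round(1),P.max(0).round(1),np.median(P[:,2]).round(1))
    return P
for n in ("scene","side"):
    C=cloud(cam(n),np.load(f"pics/{n}0.npy")); P=fit(C,n); print(P.mean(0))
p,im,d,s=pickle.load(open("pics/w1.pkl","rb")); C=cloud(p,d); P=fit(C,"w1")
c,r=cv2.minEnclosingCircle(P[:,:2].astype(np.float32)); print(c,r)
E
```

```text
scene 239 [614.4  44.8  66. ] [685.7 119.6  74. ] 69.2
[648.84046102  83.35962106  69.41264759]
side 286 [609.7  50.5  66.2] [680.1 121.7  71.1] 68.6
[644.30226933  87.56974809  68.55249936]
w1 1802 [612.4  48.6  66.1] [680.1  72.9  72.5] 69.8
(646.25830078125, 72.67745971679688) 33.833030700683594
```

play_rows(slide=[[0,0,-20],[0,0,-50],[10,3,-85],[40,13,-110],[80,27,-115]], turn=[0,0,0,0,0], fingers=[0,0,0,0,0])

```text
clock: 13.85
eef_pos: [561.7, -244.1, 198.3]
tool_rot: [3.12, -0.002, 1.565]
force: [0.6, 0.4, -3.6]
width: 26.9
```

play_rows(slide=[[45,15,0],[95,31,0],[145,48,0],[195,65,0],[235,80,0]], turn=[0,0,0,0,0], fingers=[0,0,0,0,0])

```text
clock: 14.48
eef_pos: [643.1, -6.6, 199.8]
tool_rot: [3.121, -0.003, 1.567]
force: [0.6, -0.4, -3.0]
width: 26.3
```

play_rows(slide=[[10,2,0],[10,2,0],[10,2,0]], turn=[0,0,0], fingers=[0,0,0])

```text
clock: 14.85
eef_pos: [644.5, 0.8, 199.4]
tool_rot: [3.122, -0.001, 1.565]
force: [0.7, -1.1, -2.1]
width: 26.6
```

```bash
python3 snap.py w10
```

```text
14.85 [644.5   0.8 199.4] [ 3.1222e+00 -8.0000e-04  1.5646e+00] [642.7  81.1 341.7]
```

View pics/w10.png

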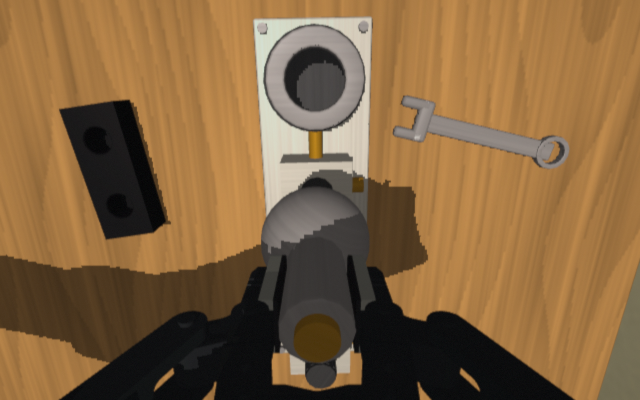

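Ring is clear around (315,77), the bulb is held at (316,~235) with its stud at (317,338). Fit the ring and the held bulb.

```bash
python3 - <<'E'
import pickle
from h import *
from scipy.optimize import least_squares
p,im,d,s=pickle.load(open("pics/w10.pkl","rb")); C=cloud(p,d); Z=C[...,2]
v,u=np.mgrid[:400,:640]
m=((Z>64)&(Z<76)&(u>255)&(u<375)&(v>15)&(v<140)).astype(np.uint8)
cs,_=cv2.findContours(m,cv2.RETR_CCOMP,cv2.CHAIN_APPROX_NONE)
for c in cs:
    if len(c)<40: continue
    e=cv2.fitEllipse(c); print('ring ellipse',np.round(e[0],1),np.round(e[1],1), onplane(p,e[0],70).round(1))
    Q=onplane(p,c[:,0],70)
    r=least_squares(lambda q:np.hypot(Q[:,0]-q[0],Q[:,1]-q[1])-q[2],[647,84,30],loss='soft_l1'); print('circ',r.x.round(1))
P=C[m>0]; print(np.median(P[:,2]))
b=C[185:260,255:375].reshape(-1,3); b=b[(b[:,2]>135)&(b[:,2]<195)]
b=b[np.linalg.norm(b-[644,0,161],axis=1)<36]
r=least_squares(lambda q:np.linalg.norm(b-q[:3],axis=1)-30,[644,0,161],loss='soft_l1'); print('ball',r.x.round(1),len(b),abs(r.fun).mean())
print('stud',onplane(p,(317,338),244))
st=ctrl.read_state(); print(st['eef_pos'].round(1),st['tool_rot'].round(4),s['force'].round(2))
E
```

```text
ring ellipse [314.3  77.6] [ 98.  103.6] [[646.5  85.9  70. ]]
circ [646.5  84.4  35.2]
ring ellipse [314.4  79.1] [60.5 63.9] [[646.5  84.9  70. ]]
circ [646.5  84.3  21.7]
69.75635181926762
ball [644.8  -1.4 160.1] 5860 0.5743913495278482
stud [[644.22035736   2.10320881 244.        ]]
[644.6   0.7 199.5] [ 3.1220e+00 -1.1000e-03  1.5641e+00] [ 0.69 -1.07 -2.15]
```

play_rows(slide=[[40,0,0],[85,-0.3,0],[85,-0.3,20],[85,-0.3,36],[85,-0.3,36]], turn=[0,0,0,0,0], fingers=[0,0,0,0,0])

```text
clock: 15.52
eef_pos: [644.5, 83.0, 161.8]
tool_rot: [3.126, 0.001, 1.561]
force: [-0.5, -0.2, -3.1]
width: 26.8
```

```bash
python3 snap.py w11; python3 - <<'E'
from h import *
im,d=vision.get_image("side"); cv2.imwrite("pics/s11.png",cv2.resize(im[100:290,220:460],None,fx=3,fy=3,interpolation=cv2.INTER_CUBIC))
E
```

```text
15.525 [644.5  83.  161.8] [3.1255e+00 1.0000e-03 1.5613e+00] [643.4 163.6 304.1]
```

View pics/w11.png

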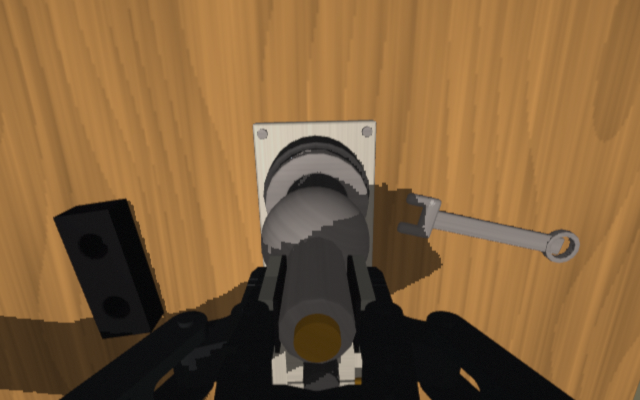

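View pics/s11.png

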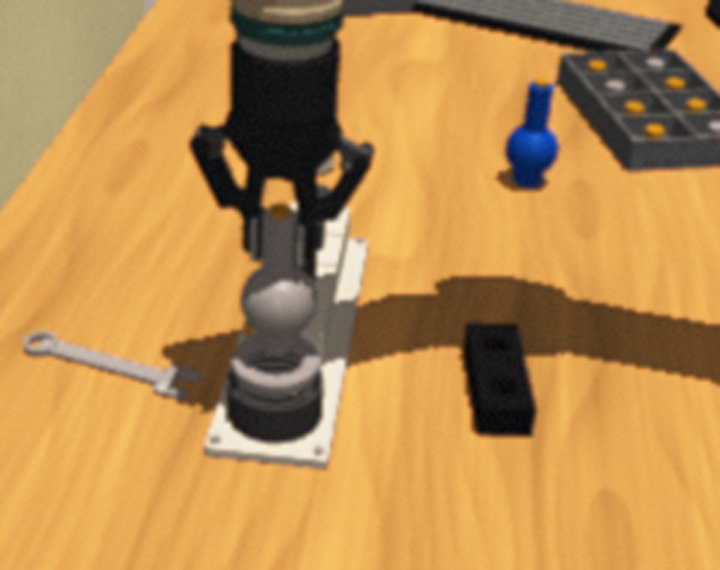

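```bash
python3 - <<'E'
import pickle
from h import *
from scipy.optimize import least_squares
p,im,d,s=pickle.load(open("pics/w11.pkl","rb")); C=cloud(p,d); Z=C[...,2]
v,u=np.mgrid[:400,:640]
m=((Z>66)&(Z<73)&(u>255)&(u<380)&(v>120)&(v<215)).astype(np.uint8)
P=C[m>0]; print(len(P),np.median(P[:,2]),P.min(0).round(1),P.max(0).round(1))
hull=P[(np.hypot(P[:,0]-646.5,P[:,1]-84.5)>33)]
r=least_squares(lambda q:np.hypot(hull[:,0]-q[0],hull[:,1]-q[1])-34.7,[647,84],loss='soft_l1');print('outer-ish',r.x.round(1),len(hull))
b=C[180:262,255:378].reshape(-1,3)
b=b[np.linalg.norm(b-[645,82,122.5],axis=1)<36]
r=least_squares(lambda q:np.linalg.norm(b-q[:3],axis=1)-30,[645,82,122],loss='soft_l1'); print('ball',r.x.round(1),len(b),abs(r.fun).mean())
print('stud',onplane(p,(318,338),161.8+44))
st=ctrl.read_state(); print(st['eef_pos'].round(1),st['tool_rot'].round(4))
# side view: ball & ring
E
```

```text
2769 69.68618410732205 [610.8  76.8  66. ] [682.4 120.2  72.1]
outer-ish [646.5  84.3] 747
ball [644.6  80.7 122.6] 5836 0.5135062667021327
stud [[644.72435471  83.84801246 205.8       ]]
[645.9  84.1 163.7] [ 3.1218e+00 -5.0000e-04  1.5620e+00]
```

play_rows(slide=[[2,-0.3,4],[2,-0.3,12],[2,-0.3,20],[2,-0.3,28],[2,-0.3,28]], turn=[0,0,0,0,0], fingers=[0,0,0,0,0])

```text
clock: 16.25
eef_pos: [645.5, 86.0, 134.6]
tool_rot: [3.124, -0.0, 1.562]
force: [-0.8, 0.7, -2.4]
width: 26.6
```

play_rows(slide=[[0,0,4],[0,0,8],[0,0,12],[0,0,12]], turn=[0,0,0,0], fingers=[0,0,0,0])

```text
clock: 16.75
eef_pos: [646.2, 86.2, 123.1]
tool_rot: [3.123, -0.0, 1.562]
force: [-0.5, 0.4, 4.1]
width: 26.6
```

play_rows(slide=[[0,0,4],[0,0,8],[0,0,10],[0,0,10]], turn=[0,0,0,0], fingers=[0,0,0,0])

```text
clock: 17.25
eef_pos: [646.4, 86.3, 113.7]
tool_rot: [3.122, -0.0, 1.562]
force: [-2.2, -0.3, 8.3]
width: 26.8
```

play_rows(slide=[[0,0,1.5],[0,0,3],[0,0,3],[0,0,3]], turn=[0,0,0,0], fingers=[0,0,0,0])

```text
clock: 17.75
eef_pos: [646.5, 86.3, 112.6]
tool_rot: [3.122, 0.0, 1.562]
force: [-4.0, -1.6, 15.0]
width: 26.9
```

```bash
python3 snap.py w12; python3 - <<'E'
from h import *
import pickle
for n,(a,b,c,e) in (("side",(100,290,220,460)),("scene",(130,290,240,400))):
    im,d=vision.get_image(n); cv2.imwrite(f"pics/{n}12.png",cv2.resize(im[a:b,c:e],None,fx=3,fy=3,interpolation=cv2.INTER_CUBIC))
    C=cloud(cam(n),d); 
    m=(abs(C[...,0]-647)<34)&(abs(C[...,1]-95)<26)&(C[...,2]>45)&(C[...,2]<75); r=np.hypot(C[...,0]-646.5,C[...,1]-84.5); m&=(r>27)&(r<36); print(n,m.sum(),np.percentile(C[m][:,2],[50,80,90]).round(1))
p,im,d,s=pickle.load(open("pics/w12.pkl","rb")); C=cloud(p,d); r=np.hypot(C[...,0]-646.5,C[...,1]-84.5); m=(r>28)&(r<35)&(C[...,2]>45)&(C[...,2]<75)&(C[...,1]>95); print('wrist ring z',m.sum(),np.percentile(C[m][:,2],[20,50,80]).round(1))
st=ctrl.read_state(); print(st['force'].round(1),st['eef_pos'].round(1),st['clock'])
E
```

```text
17.75 [646.5  86.3 112.6] [3.1216e+00 1.0000e-04 1.5620e+00] [644.8 166.8 254.9]
side 232 [53.4 69.1 72.8]
scene 47 [53.4 63.1 69.4]
wrist ring z 1780 [53.3 53.8 54.7]
[-3.6 -1.5 14.7] [646.5  86.3 112.6] 17.9
```

View pics/side12.png

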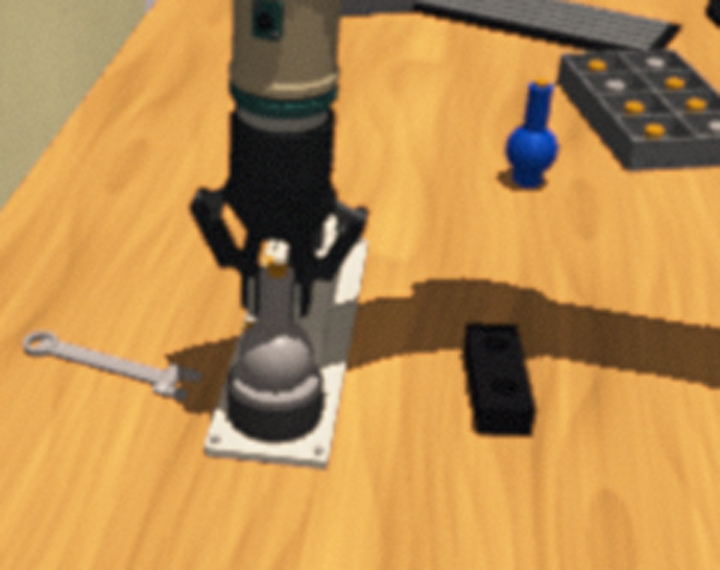

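View pics/w12.png

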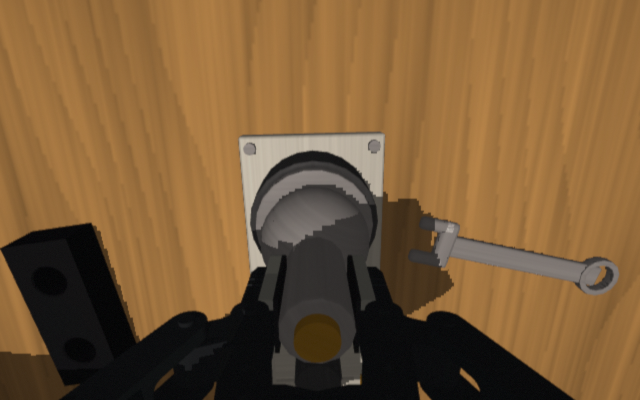

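```bash
python3 -c "
from h import *
print(ctrl.finish_job())"
```

```text
the job is handed in; nothing more can be done
None
```

I fitted both spare plugs into the two empty ports. The bulb is now in the sprung ring, pressed down and still gripped; I handed the job in at about 18 s.

- **Plugs:** each stopped against the module face, at about 26 N and 30 N. Afterwards their head tops measured 83.6 mm, against 84 mm for fully home, level with the plugs already fitted.
- **Bulb:** the nozzle went into the ring with no noticeable side force. The ring top ended at about 53.8 mm, down from 69.7 mm, so it has moved about 16 mm and is at its stop. The upward force read about 15 N and was steady over the last readings.
- **Other checks:** the scene and side cameras gave 53.4 mm for the ring as a median, but their readings near it were scattered because part of it was hidden, so I relied on the wrist camera.
- **Disagreements:** the tool stands about 1.1° off vertical, so the bulb may lean by about that much. The measured positions of its ball and its top stud also disagreed by about 2 mm. Most of that showed while the bulb stood on the bench too, so I took it as camera error.
- **Left alone:** I never went near the wrench, jar or blue bulb with the gripper, and they were not moved. The multimeter was not in view at the end, but the arm never went near it.

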